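# Mark the hardwood block with the spring punch stand

### The arm

A 6-joint arm with a two-finger parallel gripper is mounted at the origin on a cart in front of the work surface, level with it; the furniture and walls round the work are solid. World frame = base frame: x ahead of the robot, y to its left, z up, the work surface at z = 0. Lengths are in mm, angles in rad, forces in N, time in s.
With the tool pointing down it reaches from about 325 to 1000 mm from the base axis. Payload 5.1 kg.
Tool frame: the origin (TCP) lies on the front face of the gripper's body, between the roots of the fingers; the fingertips stand 73 mm ahead of it and the grasp point (between the pads) lies 54 mm ahead of it (r.tips_ahead is the distance from the TCP to the fingertips, in mm); z points along the fingers, y is the line along which they close (so a half turn about z gives the same grasp; the last joint's range is limited). The gripper opens to 85 mm and grips with 20 to 120 N. Pads are 22 mm wide; open, the fingers measure 114 mm over their backs; the gripper's body (76 mm by 85 mm) begins 54 mm behind the grasp point. The pads swing forward as they close: fully open they stand 13 mm farther back than shut.
Start: joints at [-1.425, 0.124, 1.65, -0, 1.367, -0.083], TCP at [147.394, -633.057, 303.922] pointing down, gripper open.
Joint ranges: [-2.61, 2.61], [-1.02, 2.33], [0.03, 2.71], [-1.35, 4.49], [0.32, 2.68], [-2.91, 2.91]. Speed limits (rad/s): [2.57, 2.57, 3.14, 3.14, 3.14, 3.14].

### API

Orientations are given as [roll, pitch, yaw] about the fixed x, y, z axes, in that order (R = Rz(yaw) Ry(pitch) Rx(roll)).
In Python, from rig import r gives the robot as it stands.
- The arm moves only by the shell command python3 -m crank 'ROWS' [OPENING] [FORCE]. ROWS is JSON, a list of rows, each an object with "linear": the shift along the tool's x, y, z normalised to -1 to 1, where 1 is 0.05 m, a list of three; "roll": the turn about the tool's z normalised to -1 to 1, where 1 is 0.12 rad. In form: [{"linear": [x, y, z], "roll": roll}, ...]. A call has 1 to 10 rows; each row shifts and turns the commanded pose from where the row before left it, along the tool's axes as they then stand; what a row does not reach is not made up. A row lasts 1/8 s, in which the tool goes at most 62.5 mm and 10.7 degrees, less where a joint would pass 70% of its speed; a pose out of reach is approached as far as the arm can. A call with a number of a shift or a turn outside -1 to 1 is refused whole. A call with a gripper value outside its range is refused whole. OPENING is the gripper command: -1 is shut, 1 is fully open, values between are in proportion, set as the call begins (- or left out, the last holds). The fingers move at their own pace and stop on an object; FORCE is the grip in N (left out, the last holds). Time passes only in rows, so rows that do not move let the fingers close. It gives the time, the measured TCP pose, the force, the opening and the grip force at its end, in the units of the state.
- r.sense(): the state, without advancing time (a new reading comes with each control period).
- r.capture(name): name is "side" or "top"; returns the picture (384x512x3 uint8, red, green, blue); there is no depth.
- r.camera_params(name): a dict with "intrinsics" (3x3 intrinsics, pixels), "rvec" (rotation vector, rad) and "tvec" (3), from world to camera coordinates, as OpenCV has them. Camera axes: x right, y down, z forward; pixel columns grow to the right and rows downward; lengths in mm; the calibration is good to about 2 mm. A picture is of the moment at which its call begins. camera_params takes no time and is no camera call.
- r.job_done(): hands the job in; it is judged then, once.
The state is a dict: "t": time; "joint_pos": joint angles; "dq": joint speeds; "effort": joint torques, N m; "tcp_pos": TCP position; "tcp_rot": TCP orientation; "wrist_force": force on the tool from outside, world axes, zero at the start; "ft_torque": the same for the moment, N m; "opening": finger opening in mm; "finger_force": force on a finger pad.
Only numpy, scipy, OpenCV 4.12 (cv2) and the standard library are available. Lean on these libraries where they do the work, as an engineer would, in place of code of your own. Each camera call takes 0.05 s, during which the arm holds its last target. There are 200 camera calls.

### The job

Punch-mark the hardwood block: press the red plunger head of the marking stand it lies under straight down all the way to its stop, hold it there for a moment, then let it spring fully back up. Leave the block lying where it is on the stand and do not press the blue plunger on the other stand.

Things in the scene. Friction and masses are not known exactly. Their poses are not given: they have to be found in the camera images.
- red_head (a point): Centre of the top of the red plunger head to press: a round mushroom head 44 mm across (flat top 36 mm), 24 mm high, on an upright rod with a coil spring. At rest its top is 198 mm above the bench, nothing over it; z is up. Its grey stand is bolted down: base 160 x 170 mm, a column behind the plunger, all fixed parts below 150 mm.
- red_plunger (a joint): How far the red plunger is pressed, in m: 0 = up at rest, 0.024 = down at its hard stop (24 mm travel). A spring returns it: about 5 N to start it moving, 11 N at the stop.
- blue_plunger (a joint): The same for the blue-headed plunger (not to be pressed) of a second, identical stand with nothing under it, 0.25 to 0.55 m away, head top 198 mm above the bench: 0 = up, 0.024 = fully down. The two stands may have changed sides, and each is turned up to 23 degrees.
- block: Loose drilled hardwood block, 50 x 150 x 48 mm, lying flat on the base of the red stand, centred under its punch within 5 mm. Origin: centre of its underside, 12 mm above the bench; y along its length, z up. The punch only just reaches its top face at the stop, so it does not push the block.
There are look-alikes about, which are no part of the job. There is more than one size of the block; the job needs the larger.

How it is judged:
By the outcome, as a careful person would: the job done as asked, in the order asked, and still so for the second after the job is handed in, with the robot touching nothing.
It also fails if it takes over 29 s, if anything falls off the work surface, if the arm or the gripper's body presses on something with over 40 N, if the wrist force passes 120 N, or if a joint passes its speed limit or range.

## Working session

There is one attempt and no reset: what is moved stays moved. The work goes in short steps, Python scripts to look and compute and a shell command to move; the robot and the scene stay as the last step left them, time stands still between calls to the robot, and variables do not carry over. Pictures are saved under pics/ and viewed, at most 10 in all, crops included, and the job is handed in when it is done.

```bash
mkdir -p pics; cat > h.py <<'E'
import numpy as np, cv2
from rig import r
def cam(n):
    p=r.camera_params(n); K=np.array(p["intrinsics"],float); R=cv2.Rodrigues(np.array(p["rvec"],float))[0]; t=np.array(p["tvec"],float).ravel()
    return K,R,t
def ray(n,u,v):
    K,R,t=cam(n); d=R.T@np.linalg.inv(K)@np.array([u,v,1.]); return -R.T@t,d
def onz(n,u,v,z):
    c,d=ray(n,u,v); return c+d*(z-c[2])/d[2]
def proj(n,P):
    K,R,t=cam(n); q=K@(R@np.array(P,float)+t); return q[:2]/q[2]
E
python3 - <<'E'
from h import *
a=r.capture("side");b=r.capture("top")
np.save("s.npy",a);np.save("t.npy",b)
cv2.imwrite("pics/s.png",a[...,::-1]);cv2.imwrite("pics/t.png",b[...,::-1])
for n in("side","top"): print(n,ray(n,256,192))
print(r.sense())
E
```

```text
side (array([-63.53331194, 835.81717797, 554.34740275]), array([ 0.50491232, -0.79036298, -0.3475389 ]))
top (array([ 442.88598718,  -79.35421558, 1096.62813474]), array([ 0.0548179 ,  0.04015976, -0.9978881 ]))
{'t': 0.1, 'joint_pos': array([-1.42460476e+00,  1.24400380e-01,  1.65156332e+00, -1.26594340e-05,
        1.36751321e+00, -8.25941040e-02]), 'dq': array([ 0.00122612, -0.00047373, -0.00427338, -0.00010701,  0.00029579,
        0.00145199]), 'effort': array([ 1.45899562e-04, -4.24932933e+01, -3.66653323e+01,  3.73569753e-05,
        3.92394606e-03, -1.03697948e-05]), 'tcp_pos': array([ 147.32680407, -632.64163891,  302.78609452]), 'tcp_rot': array([-3.13971381e+00, -1.43099229e-04,  2.28788108e-01]), 'wrist_force': array([ 0.33722453, -0.00767422,  0.50659423]), 'ft_torque': array([-0.00426288,  0.00110966, -0.01368437]), 'finger_force': 0.0, 'opening': 85.41197851834345}
```

View pics/s.png

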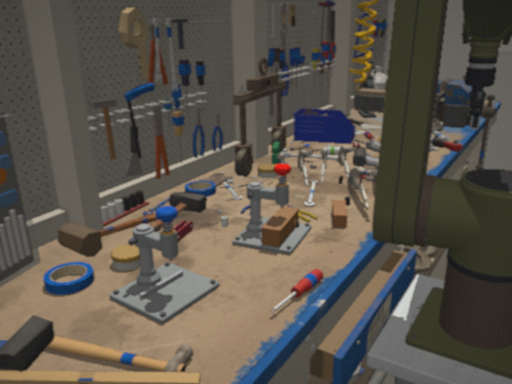

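View pics/t.png

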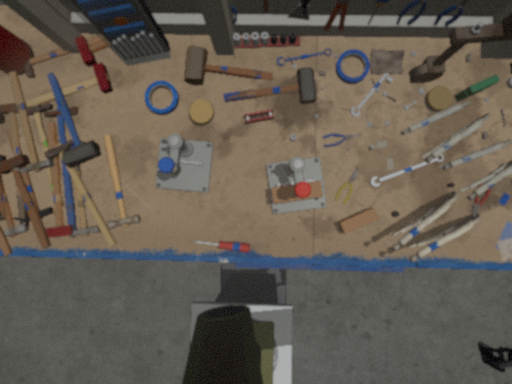

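The side view shows the red head at about (283,169) and the blue head at (167,214). In the top view they are at (303,190) and (166,165). A block lies under the red stand (side 280,226). A smaller loose look-alike block lies at top (357,220), side (339,213), and isn't needed. I'll measure by mask and confirm with one crop.

```bash
python3 - <<'E'
from h import *
for n,f,c in(("side","s.npy",(283,170)),("top","t.npy",(303,190))):
    a=np.load(f);h=cv2.cvtColor(a,cv2.COLOR_RGB2HSV)
    m=(((h[...,0]<5)|(h[...,0]>172))&(h[...,1]>180)&(h[...,2]>70)).astype(np.uint8)
    k,l,s,ce=cv2.connectedComponentsWithStats(m)
    for i in range(1,k):
        if np.hypot(*(ce[i]-c))<20 and s[i][4]>8:
            print(n,s[i],ce[i],"z198:",onz(n,*ce[i],198),"z186:",onz(n,*ce[i],186))
a=np.load("t.npy");print("blue",onz("top",166,165,194), "base corners",[onz("top",*p,12)[:2].round() for p in((267,164),(320,157),(326,207),(275,213))])
s=np.load("s.npy")[140:260,210:360];t=np.load("t.npy")[130:250,250:400]
cv2.imwrite("pics/c.png",cv2.resize(np.hstack([s,t])[...,::-1],None,fx=2.6,fy=2.6,interpolation=cv2.INTER_CUBIC))
E
```

```text
side [275 163  15  12 136] [281.90441176 168.54411765] z198: [ 487.03530289 -144.57735551  198.        ] z186: [ 505.57570287 -177.59214476  186.        ]
blue [557.81673625 195.1990329  194.        ] base corners [array([591., -68.]), array([ 617., -233.]), array([ 461., -254.]), array([438., -97.])]
```

View pics/c.png

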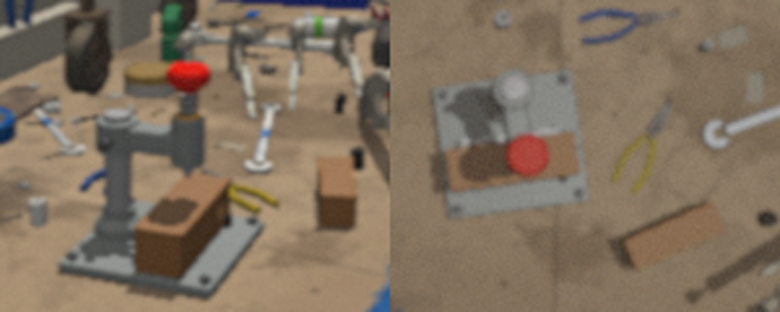

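```bash
python3 - <<'E'
from h import *
a=np.load("t.npy").astype(int)
m=((a[...,0]-np.maximum(a[...,1],a[...,2]))>60).astype(np.uint8)
k,l,s,ce=cv2.connectedComponentsWithStats(m)
for i in range(1,k):
    if np.hypot(*(ce[i]-(303,190)))<12: print(s[i],ce[i],onz("top",*ce[i],194))
a=np.load("s.npy").astype(int);u,v=281.9,168.5
c1,d1=ray("side",u,v);c2,d2=ray("top",303.1,189.6)
x=np.linalg.lstsq(np.c_[d1,-d2],c2-c1,rcond=None)[0];print(c1+d1*x[0],c2+d2*x[1])
print([onz("top",*p,60)[:2].round() for p in ((271.5,188),(321,181.5),(323,198),(273,203))])
E
```

```text
[295 182  16  16 205] [302.57560976 189.25365854] [ 502.47470344 -163.6427443   194.        ]
[ 499.47981194 -166.71386493  190.06658255] [ 501.86141479 -165.38691623  190.09558875]
[array([513., -84.]), array([ 536., -230.]), array([ 487., -237.]), array([468., -89.])]
```

```bash
python3 -m crank '[{"linear":[0.4,-0.3,0],"roll":0},{"linear":[0.75,-0.62,0],"roll":0},{"linear":[0.75,-0.62,0],"roll":0},{"linear":[0.75,-0.62,0],"roll":0},{"linear":[0.75,-0.62,0],"roll":0},{"linear":[0.75,-0.62,0],"roll":0},{"linear":[0.75,-0.62,0],"roll":0},{"linear":[0.75,-0.62,0],"roll":0},{"linear":[0.75,-0.62,0],"roll":0},{"linear":[0.75,-0.62,0],"roll":0}]' -1 40
python3 - <<'E'
from h import *
s=r.sense();print(r.tips_ahead,s["opening"],s["t"])
y=s["tcp_rot"][2];d=np.array([502,-165])-s["tcp_pos"][:2];c,n=np.cos(y),np.sin(y)
print("tool shift",c*d[0]+n*d[1],-(-n*d[0]+c*d[1]))
E
```

```text
t: 1.35
tcp_pos: [429.4, -263.0, 303.7]
tcp_rot: [-3.141, -0.0, 0.229]
wrist_force: [0.6, -0.6, 0.2]
opening: -0.0
finger_force: 0.0
72.6 -0.013724609339891267 1.35
tool shift 92.93154604875329 -78.88919196392648
```

```bash
python3 -m crank '[{"linear":[0.7,-0.6,0],"roll":0},{"linear":[0.6,-0.5,0],"roll":0},{"linear":[0.3,-0.25,0.2],"roll":0},{"linear":[0,0,0],"roll":0},{"linear":[0,0,0],"roll":0}]'
python3 - <<'E'
from h import *
s=r.sense()
y=s["tcp_rot"][2];d=np.array([502,-165])-s["tcp_pos"][:2];c,n=np.cos(y),np.sin(y)
print("tool shift",c*d[0]+n*d[1],-(-n*d[0]+c*d[1]))
a=r.capture("side");b=r.capture("top")
tip=s["tcp_pos"]-[0,0,72.6];print(tip,proj("side",tip),proj("top",tip))
x=np.hstack([a[80:260,200:350],b[100:280,230:380]])
cv2.imwrite("pics/d.png",cv2.resize(x[...,::-1],None,fx=2.6,fy=2.6,interpolation=cv2.INTER_CUBIC))
E
```

```text
t: 1.98
tcp_pos: [490.9, -182.2, 293.4]
tcp_rot: [-3.141, 0.001, 0.228]
wrist_force: [-1.0, 1.4, -0.5]
opening: 0.1
finger_force: 0.0
tool shift 14.712230150500382 -14.202627926887088
[ 490.88258192 -182.1629651   220.78125509] [288.04877096 155.52268247] [310.88194909 193.35198322]
```

View pics/d.png

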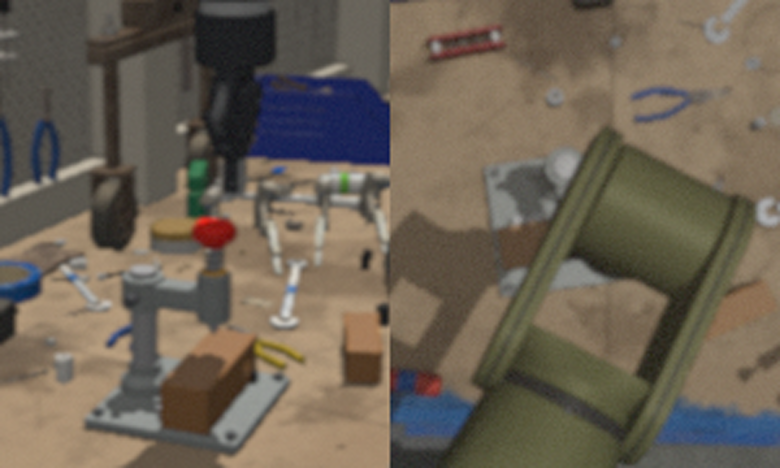

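The side crop shows the shut tips at (233,193), up and to the right of the red head at (215,232). That matches the projected tip to within 2 px. I'll shift by (14.7, -14.2) mm and come down to just above the head.

```bash
python3 -m crank '[{"linear":[0.3,-0.28,0],"roll":0},{"linear":[0,0,0.15],"roll":0},{"linear":[0,0,0.15],"roll":0},{"linear":[0,0,0],"roll":0},{"linear":[0,0,0],"roll":0}]'
python3 - <<'E'
from h import *
s=r.sense();a=r.capture("side");print(s["tcp_pos"],proj("side",s["tcp_pos"]-[0,0,72.6]))
cv2.imwrite("pics/e.png",cv2.resize(a[100:240,210:350][...,::-1],None,fx=4,fy=4,interpolation=cv2.INTER_CUBIC))
E
```

```text
t: 2.7
tcp_pos: [502.7, -165.1, 278.8]
tcp_rot: [-3.142, 0.0, 0.228]
wrist_force: [1.2, -0.6, 0.3]
opening: -0.1
finger_force: 0.0
[ 502.71047485 -165.09180654  278.82037847] [280.46560549 162.23355806]
```

View pics/e.png

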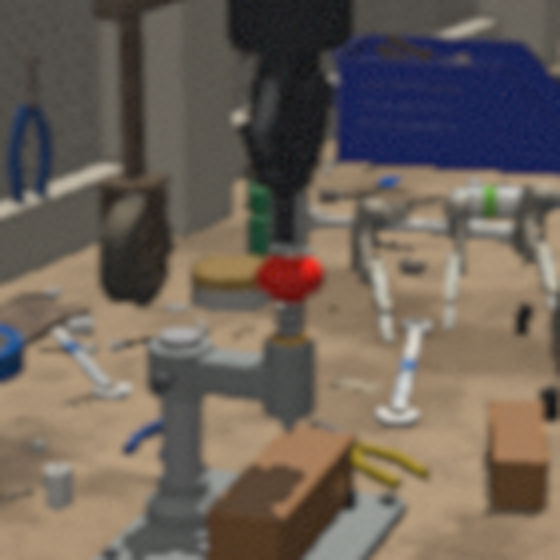

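The tips are centred over the red head, about 8 mm above it. Now I'll press gently.

```bash
python3 -m crank '[{"linear":[0,0,0.08],"roll":0},{"linear":[0,0,0.08],"roll":0},{"linear":[0,0,0.08],"roll":0},{"linear":[0,0,0.08],"roll":0},{"linear":[0,0,0.08],"roll":0},{"linear":[0,0,0.08],"roll":0},{"linear":[0,0,0.08],"roll":0},{"linear":[0,0,0],"roll":0},{"linear":[0,0,0],"roll":0}]'
```

```text
t: 3.88
tcp_pos: [503.0, -164.8, 252.3]
tcp_rot: [3.141, -0.0, 0.229]
wrist_force: [-3.8, 1.1, 8.4]
opening: -0.2
finger_force: 4.2
```

```bash
python3 -m crank '[{"linear":[0,0,0.05],"roll":0},{"linear":[0,0,0.05],"roll":0},{"linear":[0,0,0.02],"roll":0},{"linear":[0,0,0],"roll":0},{"linear":[0,0,0],"roll":0}]'
```

```text
t: 4.5
tcp_pos: [503.0, -164.8, 246.7]
tcp_rot: [3.141, -0.0, 0.229]
wrist_force: [-5.4, 1.3, 9.6]
opening: -0.1
finger_force: 4.9
```

```bash
python3 -m crank '[{"linear":[0,0,0.02],"roll":0},{"linear":[0,0,0.02],"roll":0},{"linear":[0,0,0],"roll":0},{"linear":[0,0,0],"roll":0}]'
```

```text
t: 5.0
tcp_pos: [503.1, -164.8, 246.6]
tcp_rot: [3.141, -0.0, 0.229]
wrist_force: [-9.3, 2.4, 18.0]
opening: -0.2
finger_force: 8.7
```

The tool didn't move while the force rose from 9.6 to 18 N, so the plunger is at its stop. I'll press slightly more and hold for about 1 s.

```bash
python3 -m crank '[{"linear":[0,0,0.015],"roll":0},{"linear":[0,0,0],"roll":0},{"linear":[0,0,0],"roll":0},{"linear":[0,0,0],"roll":0},{"linear":[0,0,0],"roll":0},{"linear":[0,0,0],"roll":0},{"linear":[0,0,0],"roll":0},{"linear":[0,0,0],"roll":0},{"linear":[0,0,0],"roll":0}]'
python3 -m crank '[{"linear":[0,0,-0.1],"roll":0},{"linear":[0,0,-0.1],"roll":0},{"linear":[0,0,-0.1],"roll":0},{"linear":[0,0,-0.15],"roll":0},{"linear":[0,0,-0.3],"roll":0},{"linear":[0,0,-0.4],"roll":0},{"linear":[0,0,-0.4],"roll":0},{"linear":[0,0,0],"roll":0},{"linear":[0,0,0],"roll":0}]'
python3 - <<'E'
from h import *
a=r.capture("side")
cv2.imwrite("pics/f.png",cv2.resize(a[100:260,210:350][...,::-1],None,fx=3.6,fy=3.6,interpolation=cv2.INTER_CUBIC))
h=cv2.cvtColor(a,cv2.COLOR_RGB2HSV)
m=(((h[...,0]<5)|(h[...,0]>172))&(h[...,1]>180)&(h[...,2]>70))[155:185,265:300]
print(np.argwhere(m).mean(0)+[155,265],m.sum())
E
```

```text
t: 6.12
tcp_pos: [503.2, -164.8, 246.5]
tcp_rot: [3.141, -0.0, 0.229]
wrist_force: [-10.2, 3.7, 20.6]
opening: 0.1
finger_force: 10.2
t: 7.25
tcp_pos: [502.8, -164.6, 319.3]
tcp_rot: [-3.141, 0.0, 0.229]
wrist_force: [-0.2, -0.3, -0.2]
opening: -0.1
finger_force: 0.0
[168.86614173 281.99212598] 127
```

View pics/f.png

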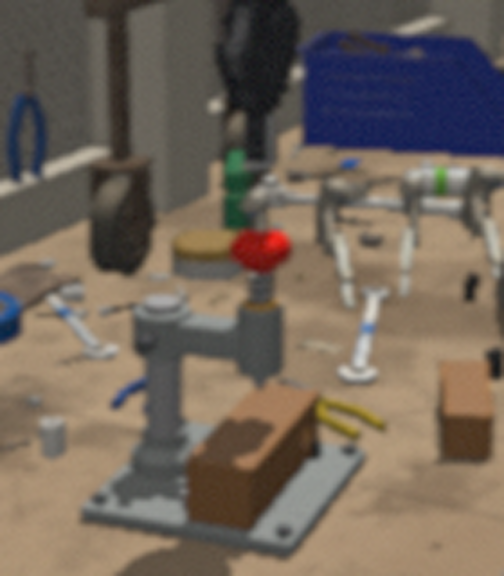

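The red head is back at its rest position, (282,169) in the side view. The block hasn't moved, and the gripper is clear of everything.

```bash
python3 -c "
from rig import r
print(r.job_done())"
```

```text
the job is handed in; nothing more can be done
None
```

I pressed the red plunger to its stop (the force rose to 20.6 N with no further travel), held it there for about 1 s and let it spring fully back; the block stayed in place, the blue plunger was not touched, and the job was handed in at about 7.3 s.

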